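# Draw the tray of drying jars from the rack with the pull hook

## Robot

A 6-joint arm with a two-finger parallel gripper is mounted at the origin on the work surface. World frame = base frame: x ahead of the robot, y to its left, z up, the work surface at z = 0. Lengths are in m, angles in rad, forces in N, time in s.
With the tool pointing down it reaches from about 0.4 to 0.825 m from the base axis. Payload 7 kg.
Tool frame: the origin (TCP) lies on the mounting face of the last link; the fingertips stand 178 mm ahead of it and the grasp point (between the pads) lies arm.grip_depth ahead of it (arm.grip_depth is the distance from the TCP to the grasp point, in m); z points along the fingers, y is the direction in which the jaws open and shut (so a half turn about z gives the same grasp; the last joint's range is limited). The gripper opens to 88 mm and grips with 3 to 60 N. Pads are 19 mm wide; open, the fingers measure 130 mm over their backs; the gripper's body (78 mm by 193 mm) begins 47 mm behind the grasp point.
Start: joints at [-0.824, 0.359, 0.012, 0, -1.224, -0.288], TCP at [0.299, -0.605, 0.405] pointing down, gripper open.
Joint ranges: [-3.07, 3.07], [-1.43, 2.12], [-1.02, 1.25], [-3.03, 1.67], [-3.05, -0], [-3.03, 3.03]. Speed limits (rad/s): [2.39, 2.39, 3.01, 3.14, 3.14, 3.14].

## Interface

Orientations are given as [roll, pitch, yaw] about the fixed x, y, z axes, in that order (R = Rz(yaw) Ry(pitch) Rx(roll)).
In Python, from station import arm gives the robot as it stands.
- The arm moves only by the tool carry_out, never from a script. Its argument "targets" is a list that holds one entry, the list of rows, each a list of 7 numbers: the turn, a rotation vector about the tool's x, y, z in units of 8 degrees (1.0 is 8 degrees), then the shift along the tool's x, y, z in units of 2.5 cm (1.0 is 2.5 cm), then the opening, from -1 (shut) to 1 (fully open). A call has 1 to 20 rows; each row shifts and turns the commanded pose from where the row before left it, along the tool's axes as they then stand; what a row does not reach is not made up. A row lasts 1/8 s, in which the tool goes at most 62.5 mm and 10.7 degrees, less where a joint would pass 70% of its speed; a pose out of reach is approached as far as the arm can. A call with a number of a shift or a turn outside -1 to 1 is refused whole. A call with a gripper value outside its range is refused whole. The fingers move at their own pace and stop on an object; "squeeze" is the grip in N (left out, the last holds). Time passes only in rows, so rows that do not move let the fingers close. It gives the time, the measured TCP pose, the force and the opening at its end, in the units of the state.
- arm.get_state(): the state, without advancing time (a new reading comes with each control period).
- arm.grab_frame(name): name is "side" or "top"; returns (picture, depth): 420x560x3 uint8, red, green, blue; 420x560 float32, m along the optical axis (not along the pixel's ray), 0 where there is no reading.
- arm.camera_model(name): a dict with "camera_matrix" (3x3 intrinsics, pixels), "distortion" ([k1, k2, p1, p2, k3] as OpenCV has them; the pictures are not rectified), "world_from_camera" (4x4, takes a point from camera to world coordinates). Camera axes: x right, y down, z forward; pixel columns grow to the right and rows downward; lengths in m; the calibration is good to about 2 mm. A picture is of the moment at which its call begins. camera_model takes no time and is no camera call.
- arm.job_done(): hands the job in, once; it reports no verdict.
Trained networks look in the newest picture that a camera, given by its name, has taken for a name from the list of things; names that differ only in an ending like _2 or _b are one class to them, and where a whole thing is asked for, a point or a joint stands for the part that bears it (a point fixed in the world has none). Each returns a list of dicts, best first, with "conf" (0 to 1); they miss things now and then, are a little off and sometimes report something else, mostly with a low value. They report only what shows in the picture. A call takes as long as a camera call. They do not tell look-alikes from the thing itself.
- arm.spot_in(camera, query): "point" ([row, column] in pixels, amid what is visible of it).
- arm.landmark_of(camera, query): "point" ([row, column] in pixels: a listed point, or the origin of a listed thing).
The state is a dict: "t": time; "q": joint angles; "qd": joint speeds; "joint_efforts": joint torques, N m; "eef_pos": TCP position; "ee_rot": TCP orientation; "force": force on the tool from outside, world axes, zero at the start; "moment": the same for the moment, N m; "width": finger opening in m.
Only numpy, scipy, OpenCV 4.12 (cv2) and the standard library are available. Lean on these libraries where they do the work, as an engineer would, in place of code of your own. Each camera call takes 0.05 s, during which the arm holds its last target.

## Task

Pick up the wooden-handled pull hook, catch its tip in the wire loop of the tray that carries the two flower-covered jars, and draw that tray out of the drying rack until the whole tray is clear of the shelf, with both jars still standing in it. The glue on them is still wet, so move the tray only with the hook in its loop and do not touch tray or jars with the gripper. Then unhook, lay the hook down on the table clear of the tray and leave the flower-box tray in its bay and everything else where it is.

Things in the scene. Friction and masses are not known exactly. Their poses are not given: they have to be found in the camera images.
- hook_grip (a point): Pull hook, 190 mm long, 0.13 kg, lying right way up. Point: centre of its straight, flat-sided wooden handle (24 wide, 104 long, 36 mm high), 18 mm above its underside. Hook axes: y along the handle to the hooked end, z up. From the handle's front a steel rod (7.4 mm thick) rises to 56 mm above the underside, runs forward and bends down to the tip.
- hook_tip (a point): Centre of the rounded lower end of the hook's down-bent tip, 135 mm along the hook's +y from the handle's centre and 13 mm below it; the end's bottom is 1 mm above the level of the handle's underside. The bent-down part is near vertical, 7.4 mm thick, 40 mm long, with free space behind it under the shank.
- jar_tray_loop (a point): Middle of the opening of the flat, level wire loop on the front of the jar tray, rigid with the tray. Wire 6 mm thick, top 21 mm above the table; opening 38 mm wide (x) and 39 mm from tray wall to front bar (y), open above and below. Front bar's middle 20 mm from this point along -y. Axes as the tray's: y into the rack, -y the pull direction, z up.
- jar_tray_mid (a point): Centre of the jar tray, 11 mm above its underside: open aluminium tray 120 wide (x), 140 long (y), 22 mm high, 0.2 to 0.45 kg, loose on the table in one of the rack's two bays, front with the loop to -y. It is the tray holding the two decorated jars. The loop's point lies 92 mm from here along -y.
- rack: Grey wire drying rack, fixed. Origin on the table under the middle of its shelf's front edge; x along the front, y into the rack. Shelf 344 wide, 285 deep, underside 130, top 135 mm high, stock 85 mm high on its rear third. Two bays centred at x = -78 and +78 mm, open to -y, no sill; 12 mm front posts at x = -172, 0, 172. Tray fronts start 8 to 28 mm inside the edge, 14 mm side play.
- flower_tray_mid (a point): Centre of the other tray, which is of the same make with the same loop but carries one flat clear box of dried flowers; it stays in its bay.
- jar_a_mid (a point): Small lidded glass jar with petals glued round it, 62 mm across, 86 mm high, about 0.19 kg, standing loose in the front of the jar tray; point half-way up, z its upright axis.
- jar_b_mid (a point): The like jar in the rear of the jar tray; point half-way up.
- hook: The pull hook itself: origin under the centre of its handle, at the underside; axes as given.
- jar_tray: The jar tray: origin under its centre, at the underside.
- jar_a: Front jar, origin at its foot.
- jar_b: Rear jar, origin at its foot.
- glue_bottle: White glue jar, 68 mm across, 130 mm high, beyond the working area; bystander.
- brush_jar: Glass jar of brushes, 84 mm across, some 250 mm high over the brushes; bystander.
- mug_jar: Lidded glass mug jar, 72 mm across, 105 mm high; bystander.
- lid_band: Loose metal lid band, 72 mm across, 14 mm high; bystander.
- brush: Paint brush, 160 mm long, lying flat on the table near the hook's handle end (about 12 mm high); bystander.
Not all that is in view belongs to the job. What is shaped like the jar_a but red is not meant.

How it is judged:
On the way, in this order (a step that is already met when the one before it is completed fails the run):
1. the hook's tip is down inside the jar tray's loop (horizontal distance between hook_tip and jar_tray_loop below 0.022 m and z of hook_tip in the frame of jar_tray_loop below -0.003 m), for 0.2 s.
2. the jar tray has been drawn clear of the shelf, the tip still in its loop (all of step 1 and y of jar_tray_mid in the frame of rack below -0.068 m), for 0.1 s.
At the end, for the whole second after the job is handed in: Jar tray flat on the table, its centre over 68 mm in front of the shelf edge (all of it clear), both jars upright in it; hook at rest on the table (handle centre under 30 mm high), not touching the tray, tip over 30 mm from the loop, handle over 90 mm from the tray centre; flower tray within 20 mm (y of jar_tray_mid in the frame of rack below -0.068 m and angle between jar_tray_mid's own z axis and vertical below 0.08 rad and height (world z) of jar_tray_mid between 0.003 and 0.02 m and angle between each of jar_a_mid, jar_b_mid's own z axis and vertical below 0.15 rad and horizontal distance between each of jar_a_mid, jar_b_mid and jar_tray_mid below 0.065 m and z of jar_a_mid in the frame of jar_tray_mid between 0.025 and 0.045 m and z of jar_b_mid in the frame of jar_tray_mid between 0.025 and 0.045 m and height (world z) of hook_grip between 0.005 and 0.03 m and horizontal distance between hook_tip and jar_tray_loop above 0.03 m and horizontal distance between hook_grip and jar_tray_mid above 0.09 m and contact force between hook and jar_tray below 0.05 N and linear speed of hook below 0.02 m/s and linear speed of jar_tray below 0.01 m/s and distance of flower_tray_mid from where it was at the start of the episode below 0.02 m).
It fails at once if the gripper or arm touches the jar tray or its jars (they are moved with the hook only) (contact force between any of the fingers, the arm and jar_tray above 1 N or contact force between any of the fingers, the arm and jar_a above 1 N or contact force between any of the fingers, the arm and jar_b above 1 N).
It fails at once if a jar tips over (angle between any of jar_a_mid, jar_b_mid's own z axis and vertical above 0.5 rad).
It fails at once if the flower tray is shifted by more than 20 mm (distance of flower_tray_mid from where it was at the start of the episode above 0.02 m).
It fails at once if something else on the table is shifted by more than 30 mm (distance of any of glue_bottle, brush_jar, mug_jar, lid_band, brush from where it was at the start of the episode above 0.03 m).
It also fails if it takes over 50 s, if anything falls off the work surface, if the arm or the gripper's body presses on something with over 40 N, if the wrist force passes 120 N, or if a joint passes its speed limit or range.

## Working session

There is one attempt and no reset: what is moved stays moved. The work goes in short steps, Python scripts to look and compute and a tool call to move; the robot and the scene stay as the last step left them, time stands still between calls to the robot, and variables do not carry over. Pictures are saved under pics/ and viewed, and the job is handed in when it is done.

Besides the shell and the picture viewer there is one more tool, called after ">>>" by a JSON object that holds its "op" and its "data". carry_out: Moves the arm, as the interface text tells. Its arguments: {"type":"object","properties":{"targets":{"type":"array"},"squeeze":{"type":"number"}},"required":["targets"]}

```bash
mkdir -p pics; ls
cat > h.py <<'E'
from station import arm
import numpy as np, cv2
def snap(n,f):
    p,d=arm.grab_frame(n); cv2.imwrite('pics/'+f+'.png',p[:,:,::-1]); np.save('pics/%s_d.npy'%n,d); return p,d
def world(n,rc,d=None,z=None):
    m=arm.camera_model(n);K=np.array(m['camera_matrix']);T=np.array(m['world_from_camera'])
    u=cv2.undistortPoints(np.array([[[rc[1],rc[0]]]],float),K,np.array(m['distortion'],float))[0,0]
    r=np.array([u[0],u[1],1.0])
    if z is not None:
        w=T[:3,:3]@r; s=(z-T[2,3])/w[2]; return T[:3,3]+s*w
    return T[:3,:3]@(r*d)+T[:3,3]
def pix(n,P):
    m=arm.camera_model(n);K=np.array(m['camera_matrix']);T=np.linalg.inv(np.array(m['world_from_camera']))
    q,_=cv2.projectPoints(np.array(P,float).reshape(-1,1,3),cv2.Rodrigues(T[:3,:3])[0],T[:3,3],K,np.array(m['distortion'],float))
    return q[:,0,::-1]
E
python3 - <<'E'
from h import *
np.set_printoptions(precision=4,suppress=True)
print(arm.grip_depth, arm.get_state())
for c in ('side','top'):
    snap(c,c+'0'); print(c,arm.camera_model(c)['world_from_camera'])
    for q in ['hook_grip','hook_tip','jar_tray_loop','jar_tray_mid','flower_tray_mid','jar_a_mid','rack']:
        r=arm.landmark_of(c,q); print(q,[(np.round(x['point'],1),round(x['conf'],2)) for x in r])
E
```

```text
pics
0.1593 {'t': 0.0, 'q': array([-0.8239,  0.3594,  0.0111, -0.0004, -1.2241, -0.2881]), 'qd': array([ 0.0011, -0.0003, -0.0013,  0.0004,  0.0003,  0.0007]), 'joint_efforts': array([ -0.0016, -58.2712,  29.3049,   6.997 ,   0.0068,  -0.0002]), 'eef_pos': array([ 0.2988, -0.605 ,  0.4038]), 'ee_rot': array([ 3.14  , -0.0001, -2.683 ]), 'force': array([-0.1684, -0.0233,  0.3658]), 'moment': array([ 0.0166, -0.0523, -0.0067]), 'width': 0.08745380922265678}
side [[ 0.146  -0.8508  0.5047 -0.3157]
 [-0.9893 -0.1218  0.0808 -0.2346]
 [-0.0073 -0.5111 -0.8595  1.4576]
 [ 0.      0.      0.      1.    ]]
hook_grip [(array([225.2, 353.6]), 0.66)]
hook_tip [(array([265.2, 367.1]), 0.74)]
jar_tray_loop []
jar_tray_mid []
flower_tray_mid []
jar_a_mid [(array([277.2, 118.4]), 0.76)]
rack []
top [[-0.0218 -0.9945  0.1029  0.353 ]
 [-0.9995  0.0242  0.0224 -0.1078]
 [-0.0248 -0.1023 -0.9944  1.4753]
 [ 0.      0.      0.      1.    ]]
hook_grip [(array([199.5, 377. ]), 0.68)]
hook_tip [(array([187.3, 325.6]), 0.66), (array([110.2, 249.3]), 0.35)]
jar_tray_loop [(array([242.2, 206.3]), 0.93), (array([213.2, 212.8]), 0.44)]
jar_tray_mid [(array([235.5, 174.7]), 0.75)]
flower_tray_mid []
jar_a_mid [(array([315. , 135.7]), 0.69), (array([241.1, 181.7]), 0.63), (array([241. , 161.2]), 0.45)]
rack [(array([213.6, 211.4]), 0.83)]
```

View pics/side0.png

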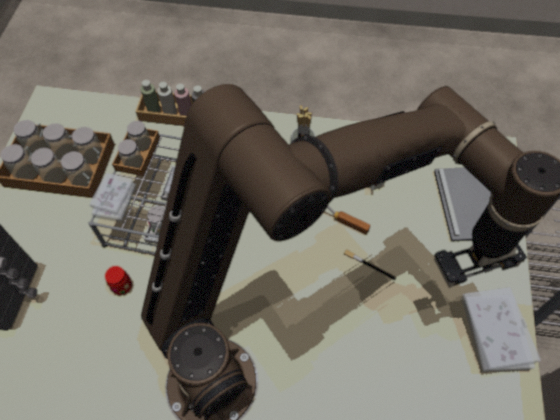

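View pics/top0.png

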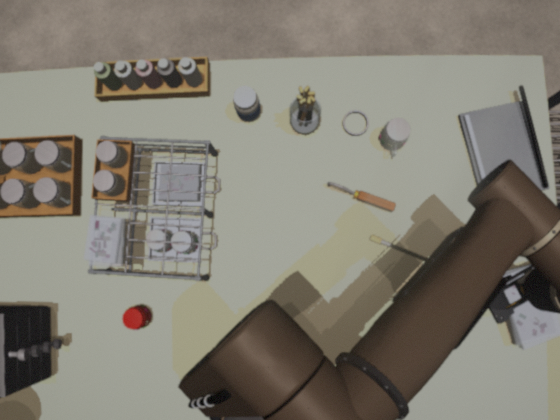

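Run:
```python
from h import *
p=cv2.imread('pics/top0.png'); 
cv2.imwrite('pics/topz.png',cv2.resize(p[130:330,130:400],None,fx=2.9,fy=2.9,interpolation=cv2.INTER_CUBIC))
p=cv2.imread('pics/side0.png'); 
cv2.imwrite('pics/sidez.png',cv2.resize(p[170:330,60:400],None,fx=2.3,fy=2.3,interpolation=cv2.INTER_CUBIC))
```

```text
(no output)
```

View pics/topz.png

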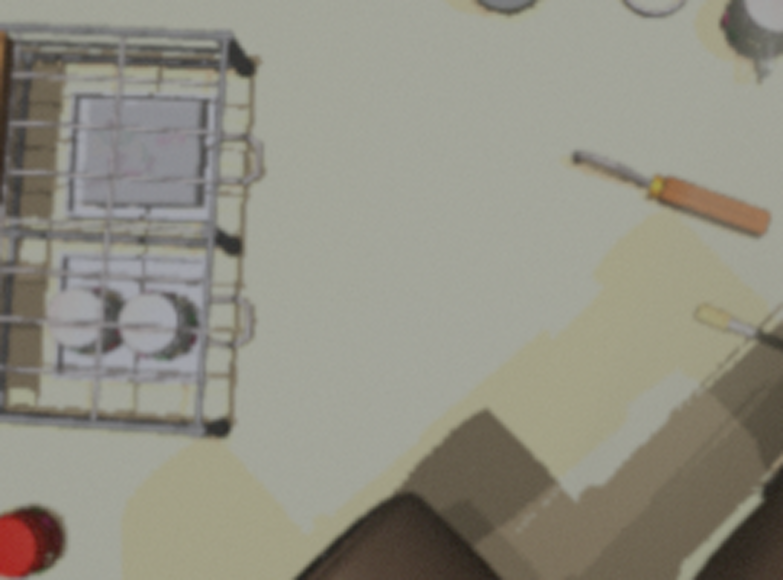

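View pics/sidez.png

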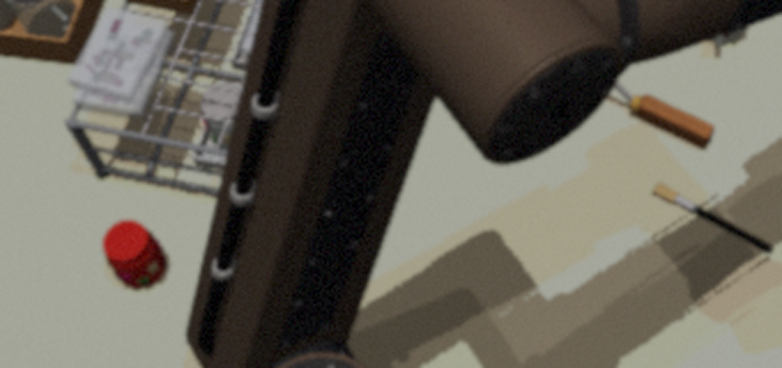

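Run:
```python
from h import *
np.set_printoptions(precision=4,suppress=True)
p=cv2.imread('pics/top0.png')[:,:,::-1].astype(int); d=np.load('pics/top_d.npy')
R,G,B=p[...,0],p[...,1],p[...,2]
m=(R-B>70)&(R>G+30); m[:, :330]=0;m[:,410:]=0;m[:170]=0;m[230:]=0
rc=np.argwhere(m); print(len(rc),rc.min(0),rc.max(0))
pts=np.array([world('top',x,z=0.034) for x in rc]); 
r=cv2.minAreaRect(pts[:,:2].astype(np.float32)*1000); print(r, cv2.boxPoints(r))
print('depth z',np.median([world('top',x,d=d[tuple(x)])[2] for x in rc]))
def cr(x,y): return (y/2.9+130, x/2.9+130)
for n,c,z in [('tip bend',cr(577,157),.053),('rodstart',cr(655,186),.05),('yellow',cr(656,187),.03),
  ('loopJ bar',cr(250,322),.018),('loopJ mid',cr(235,322),.018),('loopF bar',cr(258,160),.018),
  ('loopJ lm',(242.2,206.3),.018),('traymid',(235.5,174.7),.011),('rack',(213.6,211.4),0),
  ('post front low foot',cr(218,430),0.0),('post mid foot',cr(232,243),0),('post far foot',cr(250,68),0),
  ('shelf corner lo',cr(205,430),.133),('shelf corner mid',cr(218,232),.133),('shelf cnr hi',cr(230,38),.133),('backlo',cr(2,415),.133),
  ('jarA lid',cr(150,325),.086),('jarB lid',cr(77,318),.086),
  ('tray front lo',cr(196,372),.022),('front hi',cr(207,262),.022),('back hi',cr(65,258),.022),('back lo',cr(63,372),.022),
  ('brush',cr(710,315),.01)]:
    i=tuple(np.round(c).astype(int)); print(n,np.round(c,1),world('top',c,z=z),'depth:',world('top',c,d=d[i]))
for n in ['hook_grip','hook_tip']:
  pass
print('side grip',world('side',(225.2,353.6),z=.018),'tip',world('side',(265.2,367.1),z=.005))
print('top grip',world('top',(199.5,377),z=.018),world('top',(187.3,325.6),z=.005))
```

```text
40 [192 358] [198 366]
((541.8585815429688, -292.7942199707031), (17.005516052246094, 17.240427017211914), 43.420074462890625) [[ 529.7577 -292.3774]
 [ 541.6078 -304.8997]
 [ 553.9595 -293.2111]
 [ 542.1094 -280.6888]]
depth z 0.03679938858387555
tip bend [184.1 329. ] [ 0.5718 -0.204   0.053 ] depth: [ 0.5735 -0.2048  0.0415]
rodstart [194.1 355.9] [ 0.5438 -0.2746  0.05  ] depth: [ 0.5465 -0.277   0.0298]
yellow [194.5 356.2] [ 0.5455 -0.2778  0.03  ] depth: [ 0.5455 -0.2779  0.0297]
loopJ bar [241.  216.2] [0.4299 0.1018 0.018 ] depth: [0.4297 0.1012 0.0221]
loopJ mid [241. 211.] [0.4302 0.1158 0.018 ] depth: [ 0.4312  0.1187 -0.0006]
loopF bar [185.2 219. ] [0.582  0.0928 0.018 ] depth: [0.5816 0.0924 0.0205]
loopJ lm [242.2 206.3] [0.4274 0.1288 0.018 ] depth: [ 0.4284  0.1322 -0.0029]
traymid [235.5 174.7] [0.4478 0.2168 0.011 ] depth: [0.4425 0.1988 0.0921]
rack [213.6 211.4] [0.5065 0.1169 0.    ] depth: [0.5041 0.1133 0.0234]
post front low foot [278.3 205.2] [0.3301 0.1359 0.    ] depth: [0.3309 0.1282 0.0465]
post mid foot [213.8 210. ] [0.5061 0.1208 0.    ] depth: [0.50
[... 384 characters left out ...]
133 ] depth: [0.3478 0.3013 0.1372]
jarA lid [242.1 181.7] [0.4255 0.1818 0.086 ] depth: [0.4255 0.1815 0.0874]
jarB lid [239.7 156.6] [0.4331 0.2481 0.086 ] depth: [0.4329 0.2471 0.0897]
tray front lo [258.3 197.6] [0.3844 0.1522 0.022 ] depth: [0.3819 0.1315 0.1377]
front hi [220.3 201.4] [0.4866 0.141  0.022 ] depth: [0.4762 0.1216 0.1352]
back hi [219.  152.4] [0.4935 0.276  0.022 ] depth: [0.4942 0.278  0.0146]
back lo [258.3 151.7] [0.3866 0.278  0.022 ] depth: [0.384  0.2478 0.1357]
brush [238.6 374.8] [ 0.4268 -0.3263  0.01  ] depth: [ 0.4266 -0.3256  0.0147]
side grip [ 0.5186 -0.3343  0.018 ] tip [ 0.3965 -0.3846  0.005 ]
top grip [ 0.5321 -0.3351  0.018 ] [ 0.5706 -0.1978  0.005 ]
```

Run:
```python
from h import *
np.set_printoptions(precision=4,suppress=True)
p=cv2.imread('pics/top0.png')[:,:,::-1].astype(int); d=np.load('pics/top_d.npy')
R,G,B=p[...,0],p[...,1],p[...,2]
rr,cc=np.mgrid[:420,:560]
m=(R-B>45)&(R>G+15)&(rr>175)&(rr<225)&(cc>330)&(cc<410)
W=np.array([world('top',x,d=d[tuple(x)]) for x in np.argwhere((rr>165)&(rr<225)&(cc>315)&(cc<405))])
rc=np.argwhere(m); P=np.array([world('top',x,d=d[tuple(x)]) for x in rc]); print(len(P),np.median(P[:,2]))
P=P[P[:,2]>.02]
r=cv2.minAreaRect(P[:,:2].astype(np.float32)*1000); print(r); print(cv2.boxPoints(r))
H=W[(W[:,2]>.012)]; print(len(H))
c=H[:,:2].mean(0);u=np.linalg.svd(H[:,:2]-c)[2][0]; u*=np.sign(u[1])
# handle only axis
hp=P[:,:2]; hc=hp.mean(0); v=np.linalg.svd(hp-hc)[2][0]; v*=np.sign(v[1]); print('handle c',hc,'axis',v,'yaw',np.arctan2(-v[0],v[1]),'all yaw',np.arctan2(-u[0],u[1]))
s=(H[:,:2]-hc)@v; t=(H[:,:2]-hc)@np.array([v[1],-v[0]]); 
for a in np.arange(-.07,.16,.01):
    k=(s>=a)&(s<a+.01); 
    if k.sum(): print(round(a,3),k.sum(),'t',t[k].min(),t[k].max(),'z',np.median(H[k,2]),H[k,2].max())
# loop pixels
W=np.array([np.r_[world('top',x,d=d[tuple(x)]),x] for x in np.argwhere((rr>225)&(rr<260)&(cc>200)&(cc<222))])
k=(W[:,2]>.012)&(W[:,2]<.05); L=W[k]
print(L[np.argsort(L[:,1])][:40])
```

```text
Traceback (most recent call last):
  File "h.py", line 6, in world
    m=arm.camera_model(n);K=np.array(m['camera_matrix']);T=np.array(m['world_from_camera'])
ValueError: time passes only in moves, steps and waits
```

```bash
sed -i 's/m=arm.camera_model(n)/m=CM(n)/; s/^import numpy.*/&\nimport functools\nCM=functools.lru_cache(None)(lambda n: arm.camera_model(n))/' h.py
cat > a.py <<'E'
from h import *
np.set_printoptions(precision=4,suppress=True)
p=cv2.imread('pics/top0.png')[:,:,::-1].astype(int); d=np.load('pics/top_d.npy')
R,G,B=p[...,0],p[...,1],p[...,2]
rr,cc=np.mgrid[:420,:560]
m=(R-B>45)&(R>G+15)&(rr>175)&(rr<225)&(cc>330)&(cc<410)
W=np.array([world('top',x,d=d[tuple(x)]) for x in np.argwhere((rr>165)&(rr<225)&(cc>315)&(cc<405))])
rc=np.argwhere(m); P=np.array([world('top',x,d=d[tuple(x)]) for x in rc]); print(len(P),np.median(P[:,2]))
P=P[P[:,2]>.02]
r=cv2.minAreaRect(P[:,:2].astype(np.float32)*1000); print(r); print(cv2.boxPoints(r))
H=W[(W[:,2]>.012)]; print(len(H))
c=H[:,:2].mean(0);u=np.linalg.svd(H[:,:2]-c)[2][0]; u*=np.sign(u[1])
hp=P[:,:2]; hc=hp.mean(0); v=np.linalg.svd(hp-hc)[2][0]; v*=np.sign(v[1]); print('handle c',hc,'axis',v,'yaw',np.arctan2(-v[0],v[1]),'all yaw',np.arctan2(-u[0],u[1]))
s=(H[:,:2]-hc)@v; t=(H[:,:2]-hc)@np.array([v[1],-v[0]]); 
for a in np.arange(-.07,.16,.01):
    k=(s>=a)&(s<a+.01); 
    if k.sum(): print(round(a,3),k.sum(),'t',t[k].min(),t[k].max(),'z',np.median(H[k,2]),H[k,2].max())
W=np.array([np.r_[world('top',x,d=d[tuple(x)]),x] for x in np.argwhere((rr>225)&(rr<260)&(cc>200)&(cc<222))])
k=(W[:,2]>.012)&(W[:,2]<.05); L=W[k]
print(L[np.argsort(L[:,1])][:40])
E
python3 a.py
```

```text
308 0.0358365216713048
((471.1676025390625, -223.2852325439453), (92.31785583496094, 317.1723937988281), 29.431568145751953)
[[ 353.0391 -107.8474]
 [ 508.8925 -384.0865]
 [ 589.2961 -338.7231]
 [ 433.4427  -62.4839]]
534
handle c [ 0.5277 -0.3247] axis [0.0794 0.9968] yaw -0.07944847455583043 all yaw 0.38054233506651464
-0.06 21 t -0.024298798238659085 -0.0012337010262400971 z 0.03476852057775859 0.04167898702635142
-0.05 38 t -0.02498638529178709 0.0014263152043809204 z 0.035452184199162406 0.04059641841570438
-0.04 38 t -0.0220108015050387 0.0030780637441565955 z 0.03605561104907551 0.044044655976719804
-0.03 39 t -0.01912661682757111 0.006951905100715621 z 0.036138744187088845 0.040912187400754085
-0.02 41 t -0.016295400253692083 0.010131814130208357 z 0.034377238205784755 0.04318876616881551
-0.01 36 t -0.012658076603195394 0.012215391456438681 z 0.03528136935684956 0.04293532748744444
0.0 39 t -0.010413454857133336 0.014326483276440602 z 0.035650228876633605 0.042745386436152444
0.01 41 t -0.008006528506011778 0.019146995665394788 z 0.03478993488370086 0.04023406655440742
0.02 
[... 2242 characters left out ...]
  0.014  236.     215.    ]
 [  0.411    0.107    0.0245 248.     214.    ]
 [  0.4462   0.1071   0.0211 235.     214.    ]
 [  0.4436   0.1075   0.0192 236.     214.    ]
 [  0.449    0.1075   0.0187 234.     214.    ]
 [  0.4193   0.1076   0.0203 245.     214.    ]
 [  0.4139   0.1076   0.0206 247.     214.    ]
 [  0.4488   0.1094   0.0238 234.     213.    ]
 [  0.4515   0.1096   0.0225 233.     213.    ]
 [  0.4138   0.1097   0.0242 247.     213.    ]
 [  0.4112   0.1102   0.0215 248.     213.    ]
 [  0.4466   0.1107   0.0154 235.     213.    ]
 [  0.4137   0.1122   0.0262 247.     212.    ]
 [  0.4489   0.1123   0.0229 234.     212.    ]
 [  0.4544   0.1124   0.0215 232.     212.    ]]
```

```bash
cat > b.py <<'E'
from h import *
np.set_printoptions(precision=4,suppress=True)
d=np.load('pics/top_d.npy')
rr,cc=np.mgrid[:420,:560]
H=np.array([world('top',x,d=d[tuple(x)]) for x in np.argwhere((rr>165)&(rr<225)&(cc>315)&(cc<405))])
H=H[H[:,2]>.02]
o=np.array([.5277,-.3247]);
y=np.array([np.sin(.344),np.cos(.344)])
for i in range(3):
    s=(H[:,:2]-o)@y
    K=H[(s<.035)&(s>-.09)][:,:2]; c=K.mean(0); y=np.linalg.svd(K-c)[2][0]; y*=np.sign(y[1])
    x=np.array([y[1],-y[0]]); s=(H[:,:2]-o)@y;t=(H[:,:2]-o)@x
    print('yaw',np.arctan2(-y[0],y[1]),'len',s.min(),s.max())
smin=np.percentile(s,0.5); k=(s<.035);tm=(t[k].min()+t[k].max())/2
print('width',t[k].min(),t[k].max(),'tip off',np.median(t[s>.10])-tm)
g=o+y*(smin+.052)+x*tm
print('grip from rear',g,'from front end',o+y*(s.max()-.1387)+x*tm)
E
python3 b.py
```

```text
yaw -0.36944002327840475 len -0.05891199864095309 0.13915259725125748
yaw -0.36944002327840475 len -0.05891199864095309 0.13915259725125748
yaw -0.36944002327840475 len -0.05891199864095309 0.13915259725125748
width -0.011145764822822193 0.01379962609988818 tip off -0.002216937254663009
grip from rear [ 0.5272 -0.3296] from front end [ 0.5291 -0.3248]
```

>>> {"op": "carry_out", "data": {"targets": [[[0, 0, -0.9, 0, 0, 0.7, 0.4], [0, 0, -0.9, 0, 0, 0.7, 0.4], [0, 0, -0.9, 0, 0, 0.7, 0.4], [0, 0, -0.9, 0, 0, 0.7, 0.4], [0, 0, -0.9, 0, 0, 0.7, 0.4], [0, 0, -0.9, 0, 0, 0.7, 0.4], [0, 0, 0, -0.97, -0.33, 0, 0.4], [0, 0, 0, -0.97, -0.33, 0, 0.4], [0, 0, 0, -0.97, -0.33, 0, 0.4], [0, 0, 0, -0.97, -0.33, 0, 0.4], [0, 0, 0, -0.97, -0.33, 0, 0.4], [0, 0, 0, -0.97, -0.33, 0, 0.4], [0, 0, 0, -0.97, -0.33, 0, 0.4], [0, 0, 0, -0.97, -0.33, 0, 0.4], [0, 0, 0, -0.97, -0.33, 0, 0.4], [0, 0, 0, -0.97, -0.33, 0, 0.4], [0, 0, 0, -0.97, -0.33, 0, 0.4], [0, 0, 0, -0.97, -0.33, 0, 0.4], [0, 0, 0, -0.97, -0.33, 0, 0.4], [0, 0, 0, -0.97, -0.33, 0, 0.4]]]}}

```text
t: 3.3
eef_pos: [0.5266, -0.327, 0.2998]
ee_rot: [-3.141, -0.0, -1.929]
force: [0.3, 0.0, -0.1]
width: 0.0614
```

```bash
cat > g.py <<'E'
from h import *
import sys
np.set_printoptions(precision=4,suppress=True)
def need(x,y,z,yaw):
    s=arm.get_state(); p=np.array(s['eef_pos']); r=s['ee_rot']; a=r[2]
    d=np.array([x,y,z+arm.grip_depth])-p
    dyaw=(yaw-a+np.pi)%(2*np.pi)-np.pi
    out=[]
    for b in (a,yaw):
        X=np.array([np.cos(b),np.sin(b)]);Y=np.array([np.sin(b),-np.cos(b)])
        out.append(np.round(np.array([d[:2]@X,d[:2]@Y,-d[2]])/.025,2))
    print('t',s['t'],'pos',p,'rot',np.array(r),'w',s['width'],'F',s['force'],'q',s['q'])
    print('turn units z',round(-dyaw/np.radians(8),2),'shift now-frame',out[0],'target-frame',out[1])
if len(sys.argv)>1: need(*map(float,sys.argv[1:]))
E
python3 g.py .528 -.327 .023 -1.93; python3 -c "
from h import *
snap('side','s1');snap('top','t1')"
```

```text
t 3.3 pos [ 0.5266 -0.327   0.2998] rot [-3.1414 -0.     -1.9287] w 0.061433326535680594 F [ 0.3078  0.0053 -0.1209] q [-0.2411  0.3531 -0.2517  0.0001 -0.9659 -0.1169]
turn units z 0.01 shift now-frame [-0.02 -0.05  4.7 ] target-frame [-0.02 -0.05  4.7 ]
```

View pics/s1.png

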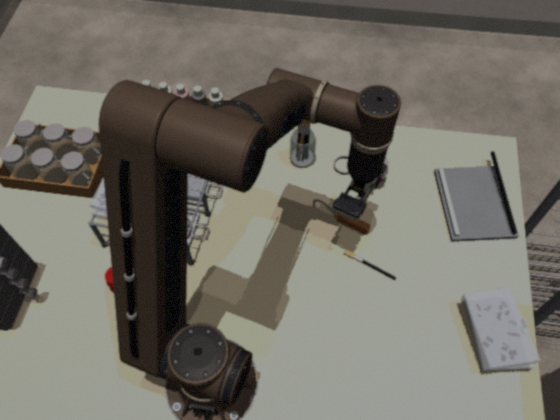

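View pics/t1.png

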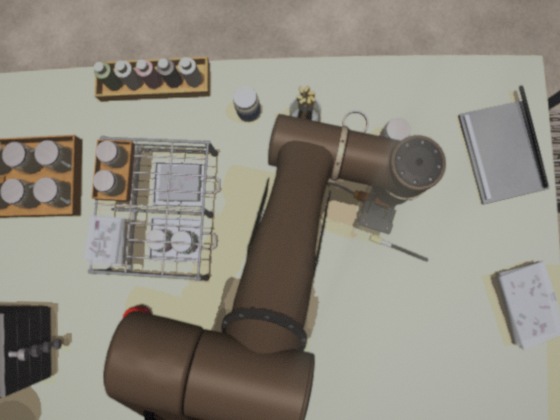

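Run:
```python
from h import *
np.set_printoptions(precision=3,suppress=True)
d=np.load('pics/top_d.npy')
for rc in [(100,305),(92,305),(118,300),(135,300),(125,290),(150,290),(130,340),(135,380),(160,415),(215,375),(122,310),(180,300),(165,395),(128,395)]:
    print(rc,world('top',rc,d=d[rc]))
```

```text
(100, 305) [ 0.75  -0.142  0.222]
(92, 305) [ 0.769 -0.143  0.225]
(118, 300) [ 0.621 -0.124  0.523]
(135, 300) [ 0.584 -0.123  0.546]
(125, 290) [ 0.604 -0.106  0.54 ]
(150, 290) [ 0.554 -0.105  0.564]
(130, 340) [ 0.594 -0.194  0.535]
(135, 380) [ 0.709 -0.35   0.025]
(160, 415) [ 0.532 -0.319  0.563]
(215, 375) [ 0.472 -0.3    0.206]
(122, 310) [ 0.611 -0.142  0.53 ]
(180, 300) [ 0.493 -0.12   0.615]
(165, 395) [ 0.524 -0.284  0.561]
(128, 395) [ 0.707 -0.377  0.103]
```

>>> {"op": "carry_out", "data": {"targets": [[[0, 0, 0, 0, 0, 0.9, 0.4], [0, 0, 0, 0, 0, 0.9, 0.4], [0, 0, 0, 0, -0.05, 0.9, 0.4], [0, 0, 0, 0, 0, 0.8, 0.4], [0, 0, 0, 0, 0, 0.6, 0.4], [0, 0, 0, 0, 0, 0.4, 0.4], [0, 0, 0, 0, 0, 0.2, 0.4], [0, 0, 0, 0, 0, 0, 0.4], [0, 0, 0, 0, 0, 0, -1], [0, 0, 0, 0, 0, 0, -1], [0, 0, 0, 0, 0, 0, -1], [0, 0, 0, 0, 0, 0, -1], [0, 0, 0, 0, 0, 0, -1]]], "squeeze": 40}}

```text
t: 5.03
eef_pos: [0.5273, -0.3281, 0.1823]
ee_rot: [-3.141, 0.0, -1.929]
force: [0.2, -0.1, 0.6]
width: 0.0236
```

```bash
python3 g.py .528 -.327 .023 -1.93; python3 -c "
from h import *
snap('side','s2');snap('top','t2')"
```

```text
t 5.025 pos [ 0.5273 -0.3281  0.1823] rot [-3.1412  0.     -1.9288] w 0.02357931836253391 F [ 0.2249 -0.0583  0.6077] q [-0.2427  0.4906 -0.3558  0.0001 -0.724  -0.1153]
turn units z 0.01 shift now-frame [-0.05 -0.01  0.  ] target-frame [-0.05 -0.01  0.  ]
```

View pics/s2.png

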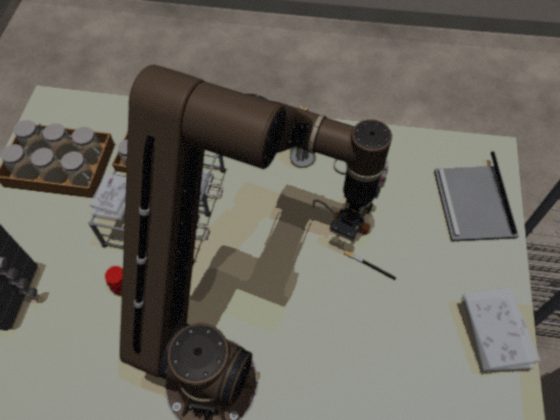

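>>> {"op": "carry_out", "data": {"targets": [[[0, 0, 0, 0, 0, -0.6, -1], [0, 0, 0, 0, 0, -0.9, -1], [0, 0, 0, 0, 0, -0.9, -1], [0, 0, -0.64, 0, 0, 0, -1], [0, 0, -0.64, 0, 0, 0, -1], [0, 0, -0.64, 0, 0, 0, -1], [0, 0, -0.64, 0, 0, 0, -1], [0, 0, 0, 0, 0, 0, -1]]]}}

```text
t: 6.12
eef_pos: [0.5272, -0.3281, 0.2429]
ee_rot: [-3.141, -0.0, -1.572]
force: [-0.0, 0.8, -0.8]
width: 0.024
```

```bash
python3 g.py .4325 -.06 .083 -1.571; python3 -c "
from h import *
snap('side','s3');snap('top','t3')
for c in ('side','top'):
  for q in ('hook_tip','hook_grip'):
    for r in arm.landmark_of(c,q): print(c,q,r, world(c,r['point'],z=.065 if q=='hook_tip' else .078))
"
```

```text
t 6.125 pos [ 0.5272 -0.3281  0.2429] rot [-3.1412 -0.0001 -1.572 ] w 0.0239645265782171 F [-0.0391  0.7681 -0.7773] q [-0.2427  0.4152 -0.3071 -0.     -0.8482  0.2416]
turn units z -0.01 shift now-frame [-10.72   3.8    0.02] target-frame [-10.72   3.79   0.02]
side hook_tip {'point': [211.0, 311.1], 'conf': 0.78} [ 0.52223883 -0.20127439  0.065     ]
side hook_grip {'point': [216.2, 356.9], 'conf': 0.57} [ 0.51577047 -0.33748494  0.078     ]
top hook_tip {'point': [201.2, 328.4], 'conf': 0.62} [ 0.52488469 -0.20030187  0.065     ]
top hook_grip {'point': [196.6, 379.6], 'conf': 0.47} [ 0.53211952 -0.33285276  0.078     ]
```

View pics/t3.png

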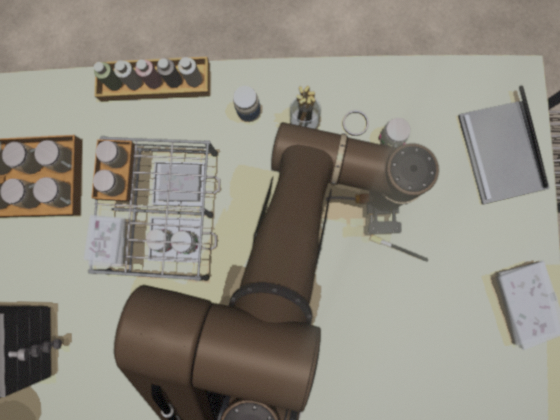

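View pics/s3.png

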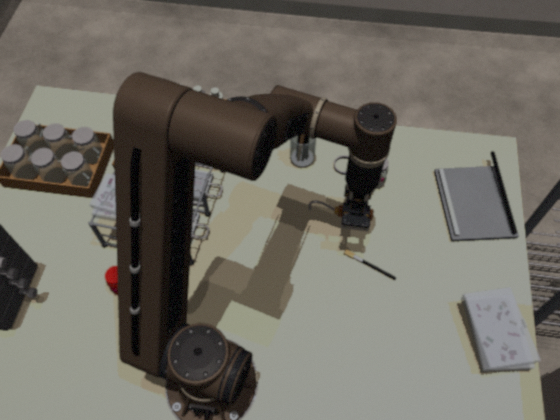

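Run:
```python
from h import *
for c,f,(a,b,e,g) in [('side','s3',(170,250,270,390)),('top','t3',(165,245,290,410))]:
    p=cv2.imread('pics/%s.png'%f); cv2.imwrite('pics/z_%s.png'%f,cv2.resize(p[a:b,e:g],None,fx=6,fy=6,interpolation=cv2.INTER_CUBIC))
np.set_printoptions(precision=3,suppress=True)
d=np.load('pics/side_d.npy')
out=[]
for r in range(195,235):
  for c in range(295,345):
    w=world('side',(r,c),d=d[r,c])
    if .045<w[2]<.13: out.append(w)
out=np.array(out);
for y in np.arange(-.3,-.17,.008):
    k=(out[:,1]>=y)&(out[:,1]<y+.008)
    if k.any(): print(round(y,3),k.sum(),out[k].min(0),np.median(out[k],0),out[k].max(0))
```

```text
-0.3 5 [ 0.516 -0.294  0.067] [ 0.517 -0.293  0.078] [ 0.517 -0.292  0.09 ]
-0.292 35 [ 0.514 -0.292  0.063] [ 0.52  -0.288  0.093] [ 0.537 -0.284  0.101]
-0.284 24 [ 0.515 -0.284  0.07 ] [ 0.522 -0.281  0.089] [ 0.542 -0.276  0.101]
-0.276 18 [ 0.516 -0.276  0.074] [ 0.523 -0.273  0.087] [ 0.54  -0.268  0.096]
-0.268 7 [ 0.526 -0.268  0.076] [ 0.528 -0.264  0.088] [ 0.531 -0.261  0.093]
-0.26 8 [ 0.525 -0.259  0.086] [ 0.529 -0.255  0.093] [ 0.534 -0.252  0.096]
-0.252 7 [ 0.526 -0.252  0.094] [ 0.528 -0.249  0.099] [ 0.533 -0.246  0.109]
-0.244 10 [ 0.524 -0.244  0.099] [ 0.527 -0.24   0.105] [ 0.533 -0.237  0.111]
-0.236 5 [ 0.526 -0.234  0.101] [ 0.528 -0.233  0.11 ] [ 0.53  -0.23   0.115]
-0.228 9 [ 0.524 -0.228  0.109] [ 0.527 -0.225  0.113] [ 0.531 -0.221  0.12 ]
-0.22 7 [ 0.525 -0.219  0.112] [ 0.528 -0.216  0.115] [ 0.531 -0.212  0.117]
-0.212 7 [ 0.522 -0.21   0.107] [ 0.528 -0.207  0.113] [ 0.533 -0.204  0.119]
-0.204 12 [ 0.523 -0.204  0.063] [ 0.529 -0.198  0.103] [ 0.533 -0.196  0.115]
-0.196 17 [ 0.523 -0.196  0.067] [ 0.527 -0.193  0.096] [ 0.529 -0.19   0.111]
```

View pics/z_s3.png

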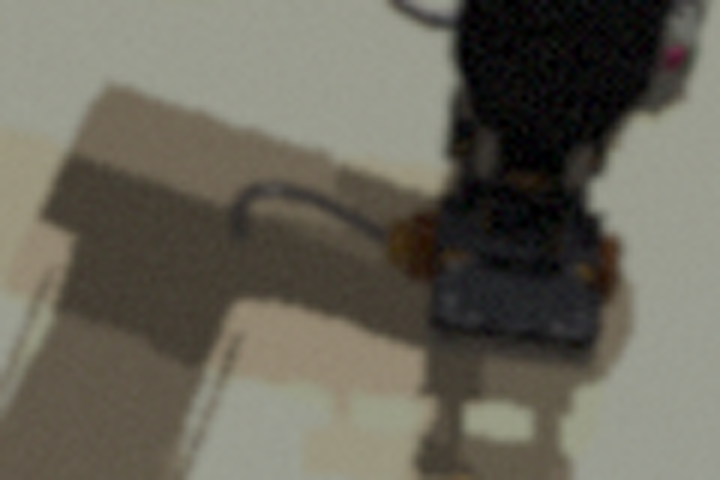

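View pics/z_t3.png

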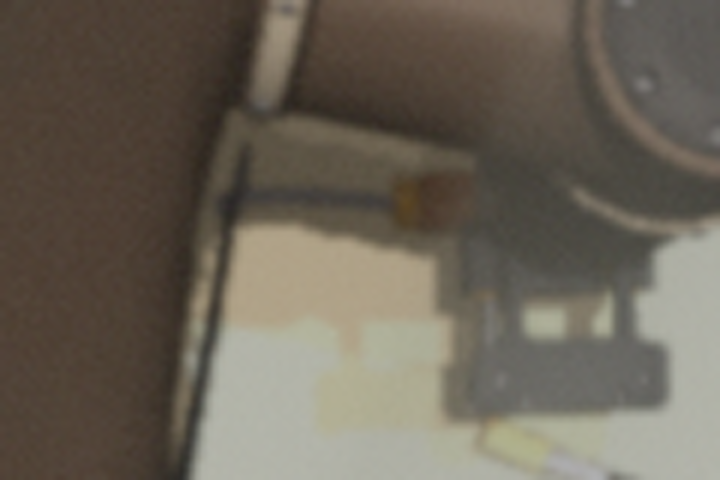

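>>> {"op": "carry_out", "data": {"targets": [[[0, 0, 0, -0.9, 0.35, 0, -1], [0, 0, 0, -0.98, 0.35, 0, -1], [0, 0, 0, -0.98, 0.35, 0, -1], [0, 0, 0, -0.98, 0.35, 0, -1], [0, 0, 0, -0.98, 0.35, 0, -1], [0, 0, 0, -0.98, 0.35, 0, -1], [0, 0, 0, -0.98, 0.35, 0, -1], [0, 0, 0, -0.98, 0.35, 0, -1], [0, 0, 0, -0.98, 0.35, 0, -1], [0, 0, 0, -0.98, 0.35, 0, -1], [0, 0, 0, -0.98, 0.3, 0, -1], [0, 0, 0, 0, 0, 0, -1], [0, 0, 0, 0, 0, 0, -1]]]}}

```text
t: 8.05
eef_pos: [0.4326, -0.0605, 0.2424]
ee_rot: [-3.141, 0.0, -1.571]
force: [0.4, -0.9, -2.1]
width: 0.0239
```

```bash
python3 g.py .4325 -.0095 .083 -1.571; python3 -c "
from h import *
snap('side','s4');snap('top','t4')
for c in ('side','top'):
  for q,z in (('hook_tip',.065),('jar_tray_loop',.018),('jar_tray_mid',.011)):
    for r in arm.landmark_of(c,q): print(c,q,r, world(c,r['point'],z=z))
"
```

```text
t 8.05 pos [ 0.4326 -0.0605  0.2424] rot [-3.1412  0.0001 -1.571 ] w 0.023925828421496827 F [ 0.3967 -0.8995 -2.1059] q [ 0.3156  0.1499 -0.7102  0.0001 -0.7103 -0.3159]
turn units z 0.0 shift now-frame [-2.04  0.    0.  ] target-frame [-2.04  0.    0.  ]
side hook_tip {'point': [223.2, 215.7], 'conf': 0.58} [0.44017198 0.07409349 0.065     ]
side jar_tray_loop {'point': [232.0, 198.7], 'conf': 0.86} [0.42820236 0.12932367 0.018     ]
side jar_tray_loop {'point': [232.0, 172.7], 'conf': 0.39} [0.41705139 0.20740212 0.018     ]
side jar_tray_loop {'point': [223.3, 170.8], 'conf': 0.22} [0.44586056 0.22060608 0.018     ]
side jar_tray_mid {'point': [225.8, 171.2], 'conf': 0.76} [0.44112511 0.21942484 0.011     ]
top hook_tip {'point': [142.5, 390.4], 'conf': 0.73} [ 0.67786663 -0.37020193  0.065     ]
top jar_tray_mid {'point': [236.1, 176.8], 'conf': 0.67} [0.446018   0.21098616 0.011     ]
top jar_tray_mid {'point': [240.9, 175.3], 'conf': 0.49} [0.43300472 0.21519773 0.011     ]
```

View pics/t4.png

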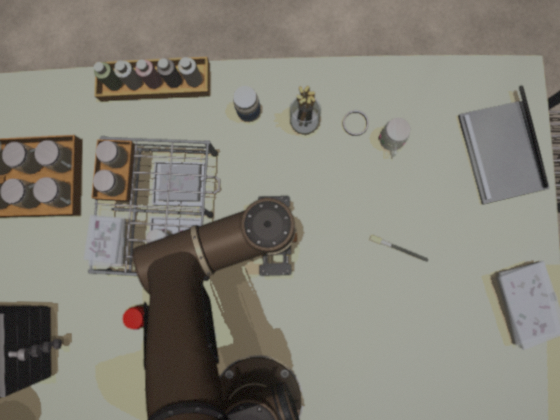

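View pics/s4.png

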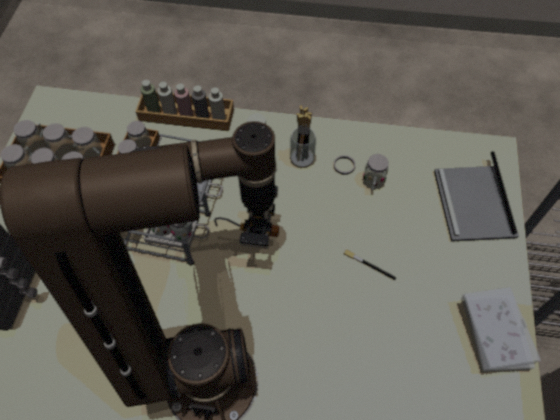

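Run:
```python
from h import *
np.set_printoptions(precision=3,suppress=True)
d=np.load('pics/top_d.npy')
for rc in [(240,150),(250,165),(270,145),(240,195),(230,230),(280,165)]:
    print(rc,world('top',rc,d=d[rc]))
p=cv2.imread('pics/s4.png'); cv2.imwrite('pics/z_s4.png',cv2.resize(p[190:270,140:280],None,fx=5.5,fy=5.5,interpolation=cv2.INTER_CUBIC))
```

```text
(240, 150) [0.429 0.251 0.14 ]
(250, 165) [0.391 0.129 0.487]
(270, 145) [0.354 0.166 0.492]
(240, 195) [0.408 0.072 0.493]
(230, 230) [0.425 0.009 0.485]
(280, 165) [0.337 0.113 0.558]
```

View pics/z_s4.png

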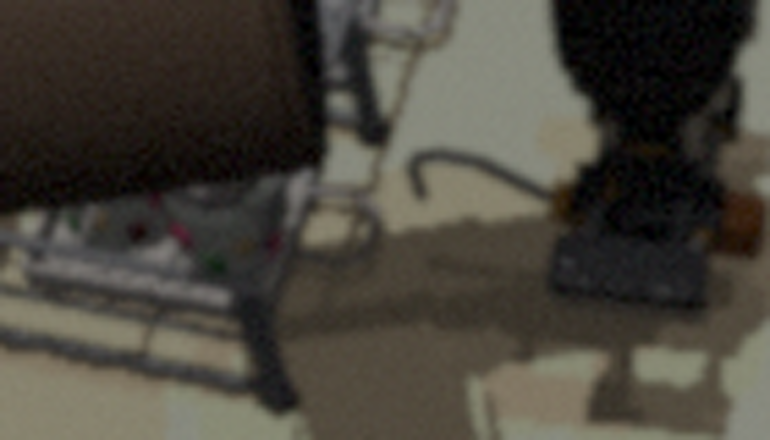

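>>> {"op": "carry_out", "data": {"targets": [[[0, 0, 0, -0.7, 0.06, 0, -1], [0, 0, 0, -0.7, 0, 0, -1], [0, 0, 0, -0.6, 0, 0, -1], [0, 0, 0, 0, 0, 0, -1], [0, 0, 0, 0, 0, 0.5, -1], [0, 0, 0, 0, 0, 0.5, -1], [0, 0, 0, 0, 0, 0, -1]]]}}

```text
t: 9.32
eef_pos: [0.4303, -0.0111, 0.2157]
ee_rot: [3.139, -0.001, -1.572]
force: [-0.2, 0.7, -0.5]
width: 0.0238
```

```bash
python3 g.py .431 -.0105 .027 -1.571; python3 -c "
from h import *
snap('side','s5')
p=cv2.imread('pics/s5.png'); cv2.imwrite('pics/z_s5.png',cv2.resize(p[190:270,140:280],None,fx=5.5,fy=5.5,interpolation=cv2.INTER_CUBIC))
print(pix('side',[[.431,.1225,.04],[.431,.1225,.018]]))
for q,z in (('hook_tip',.04),('jar_tray_loop',.018)):
    for r in arm.landmark_of('side',q): print(q,r, world('side',r['point'],z=z))
"
```

```text
t 9.325 pos [ 0.4303 -0.0111  0.2157] rot [ 3.1385 -0.0013 -1.5721] w 0.02382671964472489 F [-0.1942  0.6783 -0.5304] q [ 0.4359  0.1878 -0.7514 -0.0002 -0.6349 -0.4371]
turn units z -0.01 shift now-frame [-0.03 -0.03  1.18] target-frame [-0.03 -0.03  1.18]
[[227.95611775 200.15302176]
 [231.47911027 201.10158064]]
hook_tip {'point': [226.6, 201.6], 'conf': 0.63} [0.43618718 0.11921651 0.04      ]
hook_tip {'point': [230.7, 247.4], 'conf': 0.63} [ 0.44184898 -0.01970047  0.04      ]
jar_tray_loop {'point': [232.4, 198.0], 'conf': 0.94} [0.42654756 0.13112085 0.018     ]
jar_tray_loop {'point': [144.0, 257.3], 'conf': 0.53} [0.78531605 0.00865081 0.018     ]
```

View pics/z_s5.png

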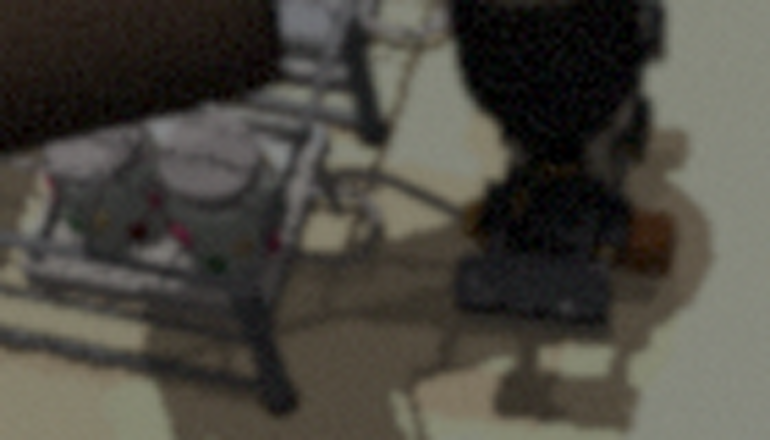

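>>> {"op": "carry_out", "data": {"targets": [[[0, 0, 0, -0.05, 0, 0.4, -1], [0, 0, 0, 0, 0, 0.4, -1], [0, 0, 0, 0, 0, 0.4, -1], [0, 0, 0, 0, 0, 0, -1], [0, 0, 0, 0, 0, 0, -1]]]}}

```text
t: 10.1
eef_pos: [0.431, -0.0093, 0.1871]
ee_rot: [3.141, -0.0, -1.571]
force: [0.3, -0.4, -0.7]
width: 0.0237
```

```bash
python3 g.py .431 -.0105 .027 -1.571; python3 -c "
from h import *
snap('side','s6')
p=cv2.imread('pics/s6.png'); cv2.imwrite('pics/z_s6.png',cv2.resize(p[190:270,140:280],None,fx=5.5,fy=5.5,interpolation=cv2.INTER_CUBIC))
"
```

```text
t 10.1 pos [ 0.431  -0.0093  0.1871] rot [ 3.1413 -0.0002 -1.5712] w 0.023652405208759376 F [ 0.2913 -0.4159 -0.7197] q [ 0.4396  0.2428 -0.7801  0.0001 -0.5483 -0.4401]
turn units z -0.0 shift now-frame [ 0.05 -0.    0.03] target-frame [ 0.05 -0.    0.03]
```

View pics/z_s6.png

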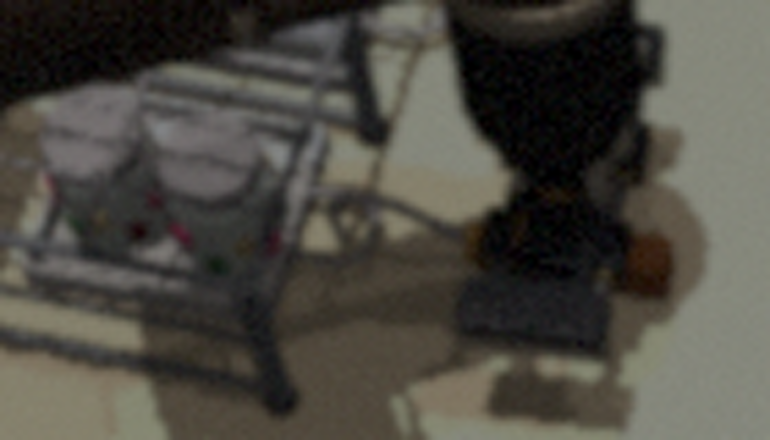

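>>> {"op": "carry_out", "data": {"targets": [[[0, 0, 0, 0.15, 0.01, 0, -1], [0, 0, 0, 0.15, 0.01, 0, -1], [0, 0, 0, 0.15, 0.01, 0, -1], [0, 0, 0, 0.15, 0.01, 0, -1], [0, 0, 0, 0.15, 0.01, 0, -1], [0, 0, 0, 0.2, 0.01, 0, -1], [0, 0, 0, 0.2, 0.01, 0, -1], [0, 0, 0, 0.2, 0.01, 0, -1], [0, 0, 0, 0.15, 0.01, 0, -1], [0, 0, 0, 0.1, 0.01, 0, -1]]]}}

```text
t: 11.4
eef_pos: [0.4284, -0.0495, 0.1872]
ee_rot: [-3.141, 0.0, -1.572]
force: [0.2, 5.5, -0.6]
width: 0.0238
```

```bash
python3 g.py .431 -.0105 .027 -1.571; python3 -c "
from h import *
snap('side','s7');snap('top','t7')
p=cv2.imread('pics/s7.png'); cv2.imwrite('pics/z_s7.png',cv2.resize(p[190:270,140:280],None,fx=5.5,fy=5.5,interpolation=cv2.INTER_CUBIC))
"
```

```text
t 11.4 pos [ 0.4284 -0.0495  0.1872] rot [-3.1414  0.0001 -1.5716] w 0.023830142684523978 F [ 0.2485  5.4617 -0.6058] q [ 0.3457  0.2427 -0.7797 -0.     -0.5482 -0.3465]
turn units z -0.0 shift now-frame [-1.56 -0.1   0.04] target-frame [-1.56 -0.1   0.04]
```

View pics/z_s7.png

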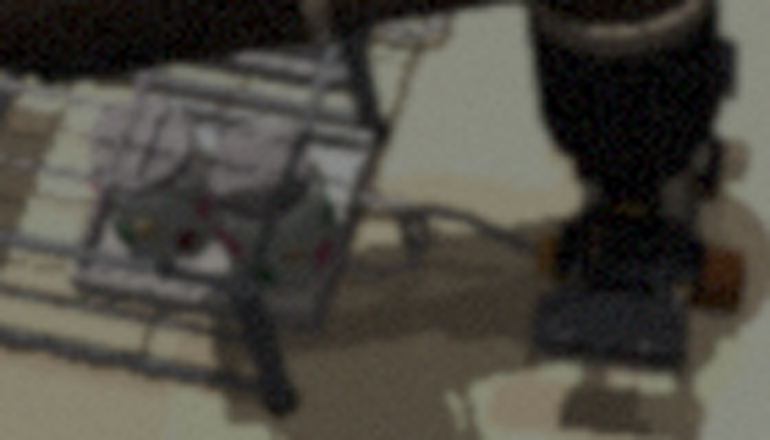

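>>> {"op": "carry_out", "data": {"targets": [[[0, 0, 0, 0.15, 0.01, 0, -1], [0, 0, 0, 0.2, 0.015, 0, -1], [0, 0, 0, 0.25, 0.015, 0, -1], [0, 0, 0, 0.25, 0.015, 0, -1], [0, 0, 0, 0.25, 0.015, 0, -1], [0, 0, 0, 0.25, 0.015, 0, -1], [0, 0, 0, 0.25, 0.015, 0, -1], [0, 0, 0, 0.25, 0.015, 0, -1], [0, 0, 0, 0.25, 0.015, 0, -1], [0, 0, 0, 0.25, 0.015, 0, -1], [0, 0, 0, 0.25, 0.015, 0, -1], [0, 0, 0, 0.25, 0.015, 0, -1], [0, 0, 0, 0.25, 0.015, 0, -1], [0, 0, 0, 0.2, 0.015, 0, -1], [0, 0, 0, 0.15, 0.01, 0, -1], [0, 0, 0, 0.1, 0.01, 0, -1]]]}}

```text
t: 13.5
eef_pos: [0.4225, -0.1382, 0.1871]
ee_rot: [3.141, 0.0, -1.572]
force: [0.3, 4.5, -1.0]
width: 0.0234
```

```bash
python3 g.py .431 -.0105 .027 -1.571; python3 -c "
from h import *
snap('side','s8');snap('top','t8')
p=cv2.imread('pics/s8.png'); cv2.imwrite('pics/z_s8.png',cv2.resize(p[190:290,150:290],None,fx=5.5,fy=5.5,interpolation=cv2.INTER_CUBIC))
"
```

```text
t 13.5 pos [ 0.4225 -0.1382  0.1871] rot [ 3.1411  0.     -1.5716] w 0.023436036960265565 F [ 0.3061  4.4767 -1.0363] q [ 0.13    0.261  -0.7507 -0.0002 -0.5596 -0.1306]
turn units z -0.0 shift now-frame [-5.11 -0.34  0.03] target-frame [-5.11 -0.34  0.03]
```

View pics/z_s8.png

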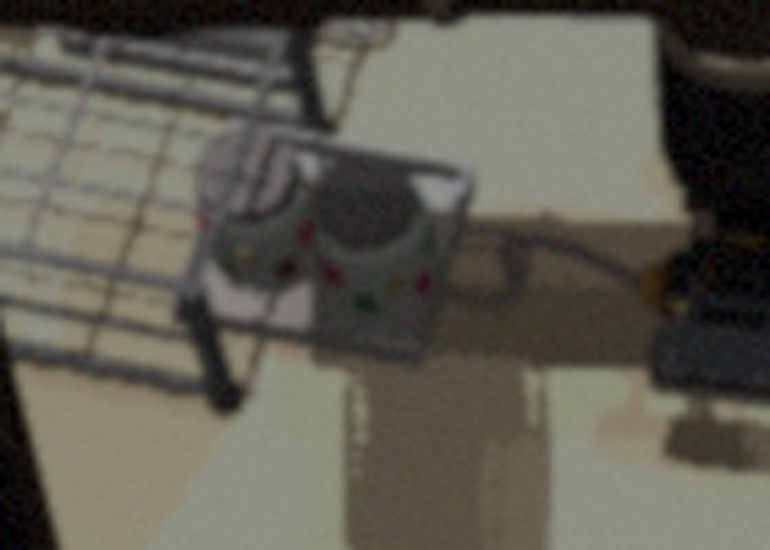

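>>> {"op": "carry_out", "data": {"targets": [[[0, 0, 0, 0.15, 0.01, 0, -1], [0, 0, 0, 0.2, 0.015, 0, -1], [0, 0, 0, 0.25, 0.015, 0, -1], [0, 0, 0, 0.25, 0.015, 0, -1], [0, 0, 0, 0.25, 0.015, 0, -1], [0, 0, 0, 0.25, 0.015, 0, -1], [0, 0, 0, 0.25, 0.015, 0, -1], [0, 0, 0, 0.25, 0.015, 0, -1], [0, 0, 0, 0.25, 0.015, 0, -1], [0, 0, 0, 0.25, 0.015, 0, -1], [0, 0, 0, 0.25, 0.015, 0, -1], [0, 0, 0, 0.2, 0.015, 0, -1], [0, 0, 0, 0.15, 0.01, 0, -1], [0, 0, 0, 0.1, 0.01, 0, -1], [0, 0, 0, 0, 0, 0, -1]]]}}

```text
t: 15.48
eef_pos: [0.4175, -0.2144, 0.1871]
ee_rot: [3.141, 0.0, -1.572]
force: [-0.1, 3.3, -0.9]
width: 0.0238
```

```bash
python3 g.py .431 -.0105 .027 -1.571; python3 -c "
from h import *
snap('side','s9');snap('top','t9')
p=cv2.imread('pics/s9.png'); cv2.imwrite('pics/z_s9.png',cv2.resize(p[180:300,170:330],None,fx=4.9,fy=4.9,interpolation=cv2.INTER_CUBIC))
for c in ('side','top'):
  for q,z in (('hook_tip',.01),('jar_tray_loop',.018),('jar_tray_mid',.011),('jar_a_mid',.045)):
    for r in arm.landmark_of(c,q): print(c,q,r, world(c,r['point'],z=z))
"
```

```text
t 15.475 pos [ 0.4175 -0.2144  0.1871] rot [ 3.1408  0.     -1.5716] w 0.02379931402332632 F [-0.0686  3.3291 -0.8609] q [-0.0533  0.2937 -0.6965  0.0001 -0.5813  0.0525]
turn units z -0.0 shift now-frame [-8.15 -0.53  0.03] target-frame [-8.15 -0.54  0.03]
side hook_tip {'point': [245.0, 267.1], 'conf': 0.47} [ 0.41788918 -0.08252206  0.01      ]
side jar_tray_loop {'point': [242.6, 260.2], 'conf': 0.68} [ 0.41888784 -0.06157435  0.018     ]
side jar_tray_loop {'point': [168.3, 344.7], 'conf': 0.53} [ 0.72699718 -0.28963623  0.018     ]
side jar_tray_loop {'point': [158.7, 302.6], 'conf': 0.2} [ 0.7462061  -0.14928042  0.018     ]
side jar_tray_mid {'point': [234.8, 228.2], 'conf': 0.82} [0.43502771 0.04007828 0.011     ]
side jar_a_mid {'point': [236.7, 244.8], 'conf': 0.93} [ 0.41807706 -0.01637223  0.045     ]
top hook_tip {'point': [123.3, 353.9], 'conf': 0.71} [ 0.74707613 -0.28168392  0.01      ]
top hook_tip {'point': [245.2, 394.8], 'conf': 0.19} [ 0.40766865 -0.37984554  0.01      ]
top jar_a_mid {'point': [315.0, 136.8], 'conf': 0.68} [0.23613058 0.31344137 0.045     ]
top jar_a_mid {'point': [119.9, 304.4], 'conf': 0.15} [ 0.75038284 -0.14406612  0.045     ]
```

View pics/z_s9.png

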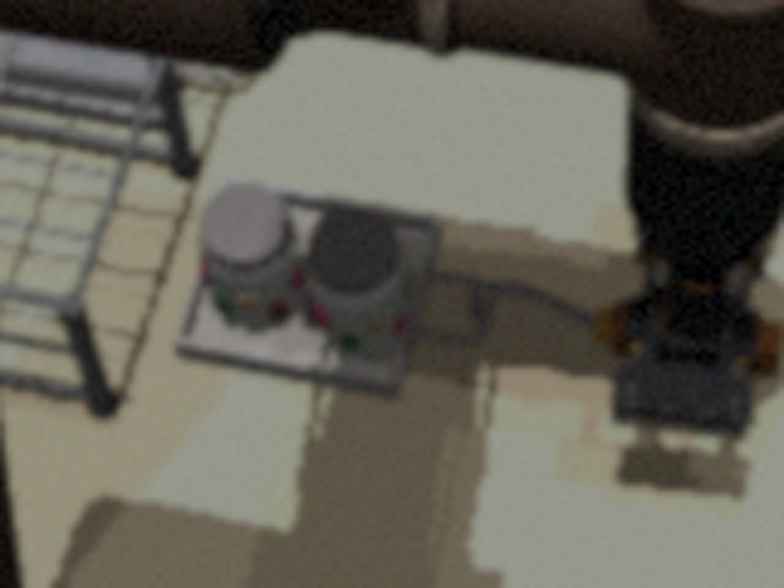

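View pics/t9.png

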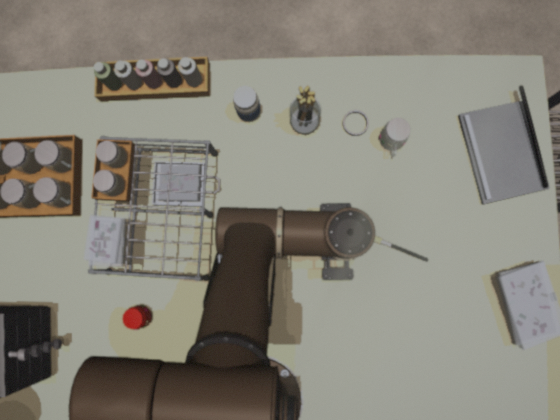

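Run:
```python
from h import *
np.set_printoptions(precision=4,suppress=True)
def c(x,y): return (180+y/4.9,170+x/4.9)
for n,p,z in [('rear lo',c(180,345),.022),('front lo',c(398,385),.022),('front hi',c(440,222),.022),('loop bar',c(484,312),.02),('tip',c(480,335),.01),
 ('shelf cnr',c(70,305),.133),('jarA lid',c(357,245),.086),('jarB lid',c(246,222),.086)]:
    w=world('side',p,z=z); r=w[:2]-[.5025,.113]; print(n,w,'rack y',r@[.07,.9975])
```

```text
rear lo [0.3686 0.0909 0.022 ] rack y -0.03138824484936244
front lo [ 0.3608 -0.0445  0.022 ] rack y -0.16703424571331824
front hi [ 0.4753 -0.0512  0.022 ] rack y -0.16564544940111747
loop bar [ 0.4179 -0.0878  0.02  ] rack y -0.20626141923034141
tip [ 0.407  -0.0869  0.01  ] rack y -0.20603298340305098
shelf cnr [0.3316 0.1325 0.133 ] rack y 0.007519451457139661
jarA lid [ 0.4177 -0.0132  0.086 ] rack y -0.13183705450400926
jarB lid [0.4237 0.055  0.086 ] rack y -0.06337836888461715
```

>>> {"op": "carry_out", "data": {"targets": [[[0, 0, 0, -0.15, 0, 0, -1], [0, 0, 0, -0.15, 0, 0, -1], [0, 0, 0, 0, 0, 0, -1], [0, 0, 0, 0, 0, -0.4, -1], [0, 0, 0, 0, 0, -0.5, -1], [0, 0, 0, 0, 0, -0.6, -1], [0, 0, 0, 0, 0, -0.6, -1], [0, 0, 0, 0, 0, -0.5, -1], [0, 0, 0, 0, 0, 0, -1], [0, 0, 0, 0.6, -0.6, 0, -1], [0, 0, 0, 0.7, -0.8, 0, -1], [0, 0, 0, 0.7, -0.8, 0, -1], [0, 0, 0, 0.7, -0.8, 0, -1], [0, 0, 0, 0.7, -0.8, 0, -1], [0, 0, 0, 0.7, -0.7, 0, -1], [0, 0, 0, 0, 0, 0, -1], [0, 0, 0, 0, 0, 0, -1]]]}}

```text
t: 18.1
eef_pos: [0.5296, -0.3091, 0.2513]
ee_rot: [3.14, 0.001, -1.572]
force: [0.5, 0.2, -1.0]
width: 0.0236
```

```bash
python3 g.py .53 -.31 .0235 -1.571; python3 -c "
from h import *
snap('side','s10');snap('top','t10')
"
```

```text
t 18.1 pos [ 0.5296 -0.3091  0.2513] rot [ 3.1399  0.0007 -1.5719] w 0.02359904027178459 F [ 0.4892  0.2273 -1.0134] q [-0.2104  0.3954 -0.316  -0.0004 -0.8611  0.2096]
turn units z -0.01 shift now-frame [ 0.03 -0.02  2.74] target-frame [ 0.03 -0.02  2.74]
```

View pics/s10.png

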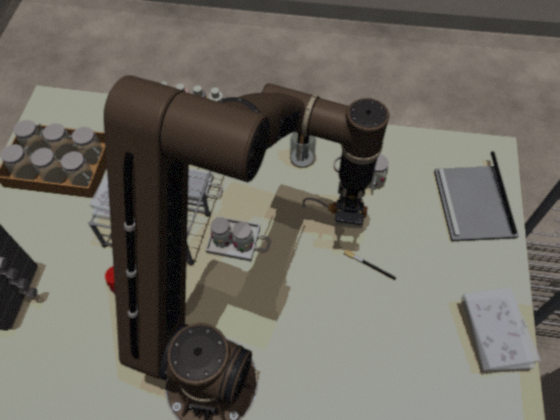

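View pics/t10.png

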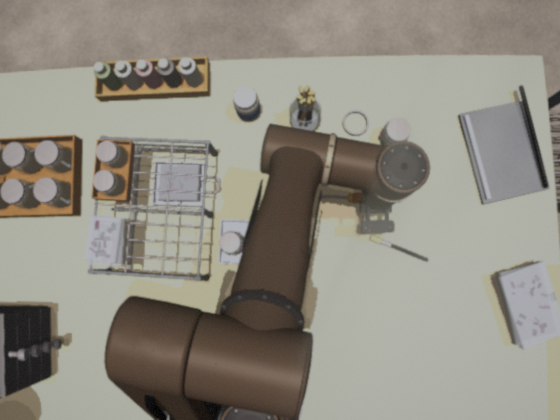

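Unhooked cleanly; the tray is clear of the rack with both jars standing. Next I lower the hook and release it.

>>> {"op": "carry_out", "data": {"targets": [[[0, 0, 0, 0, 0, 0.6, -1], [0, 0, 0, 0, 0, 0.7, -1], [0, 0, 0, 0, 0, 0.6, -1], [0, 0, 0, 0, 0, 0.4, -1], [0, 0, 0, 0, 0, 0.25, -1], [0, 0, 0, 0, 0, 0.15, -1], [0, 0, 0, 0, 0, 0, -1], [0, 0, 0, 0, 0, 0, -1]]]}}

```text
t: 19.2
eef_pos: [0.5304, -0.3094, 0.1851]
ee_rot: [-3.141, -0.0, -1.571]
force: [-0.4, -0.6, -0.5]
width: 0.0236
```

```bash
python3 g.py .53 -.31 .023 -1.571
```

```text
t 19.2 pos [ 0.5304 -0.3094  0.1851] rot [-3.1408 -0.0002 -1.5713] w 0.023563245517192077 F [-0.3862 -0.6196 -0.5114] q [-0.2104  0.4781 -0.3707  0.0001 -0.7212  0.2098]
turn units z -0.0 shift now-frame [0.02 0.02 0.11] target-frame [0.02 0.02 0.11]
```

>>> {"op": "carry_out", "data": {"targets": [[[0, 0, 0, 0, 0, 0.08, -1], [0, 0, 0, 0, 0, 0, -1], [0, 0, 0, 0, 0, 0, 0], [0, 0, 0, 0, 0, 0, 0], [0, 0, 0, 0, 0, 0, 0.3], [0, 0, 0, 0, 0, 0, 0.3], [0, 0, 0, 0, 0, -0.3, 0.3], [0, 0, 0, 0, 0, -0.6, 0.3], [0, 0, 0, 0, 0, -0.9, 0.3], [0, 0, 0, 0, 0, -0.9, 0.3], [0, 0, 0, 0, 0, -0.9, 0.3], [0, 0, 0, 0, 0, -0.9, 0.3], [0, 0, 0, 0.9, 0, -0.5, 0.3], [0, 0, 0, 0.9, 0, 0, 0.3], [0, 0, 0, 0.9, 0, 0, 0.3], [0, 0, 0, 0.9, 0, 0, 0.3], [0, 0, 0, 0.9, 0, 0, 0.3], [0, 0, 0, 0, 0, 0, 0.3]]]}}

```text
t: 21.45
eef_pos: [0.5298, -0.4239, 0.3066]
ee_rot: [3.14, 0.0, -1.574]
force: [0.3, 1.1, -0.4]
width: 0.0568
```

```bash
python3 g.py .53 -.31 .023 -1.571; python3 -c "
from h import *
snap('side','s11');snap('top','t11')
for c in ('side','top'):
  for q,z in (('hook_tip',.005),('hook_grip',.018),('jar_tray_loop',.018),('jar_tray_mid',.011),('flower_tray_mid',.011),('jar_a_mid',.043)):
    for r in arm.landmark_of(c,q): print(c,q,r, world(c,r['point'],z=z))
"
```

```text
t 21.45 pos [ 0.5298 -0.4239  0.3066] rot [ 3.1404  0.0004 -1.5735] w 0.05678950884855747 F [ 0.3183  1.1439 -0.4078] q [-0.3883  0.4345 -0.1045  0.0001 -1.033   0.3855]
turn units z -0.02 shift now-frame [-4.56  0.    4.97] target-frame [-4.56 -0.01  4.97]
side hook_tip {'point': [216.8, 303.5], 'conf': 0.74} [ 0.53405672 -0.17884353  0.005     ]
side hook_grip {'point': [221.3, 345.1], 'conf': 0.72} [ 0.52867423 -0.30754422  0.018     ]
side hook_grip {'point': [240.2, 234.0], 'conf': 0.64} [0.41572077 0.01788713 0.018     ]
side jar_tray_loop {'point': [243.0, 259.4], 'conf': 0.67} [ 0.41721167 -0.05941613  0.018     ]
side jar_tray_mid {'point': [169.4, 346.1], 'conf': 0.75} [ 0.72831982 -0.29479129  0.011     ]
side jar_a_mid {'point': [234.5, 242.3], 'conf': 0.69} [ 0.42537252 -0.00737451  0.043     ]
side jar_a_mid {'point': [278.8, 117.4], 'conf': 0.6} [0.2349554  0.31726601 0.043     ]
side jar_a_mid {'point': [231.5, 219.4], 'conf': 0.39} [0.42570007 0.06219025 0.043     ]
top hook_grip {'point': [200.3, 367.9], 'conf': 0.24} [ 0.53048167 -0.31033044  0.018     ]
top jar_tray_loop {'point': [245.5, 276.5], 'conf': 0.73} [ 0.41436798 -0.06068568  0.018     ]
top jar_tray_loop {'point': [243.1, 231.4], 'conf': 0.66} [0.42349692 0.06066777 0.018     ]
top jar_tray_mid {'point': [239.4, 243.7], 'conf': 0.72} [0.43312046 0.02792916 0.011     ]
top jar_a_mid {'point': [248.0, 254.7], 'conf': 0.77} [ 0.40800348 -0.0037964   0.043     ]
```

View pics/s11.png

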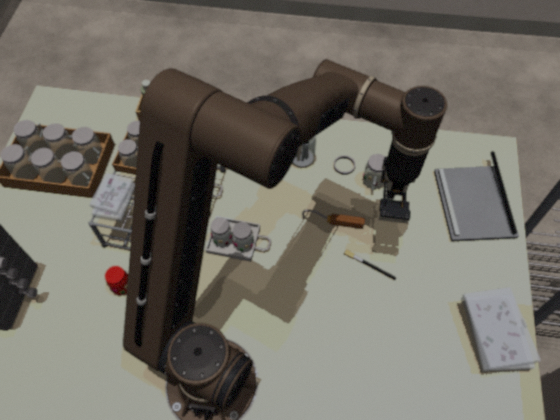

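View pics/t11.png

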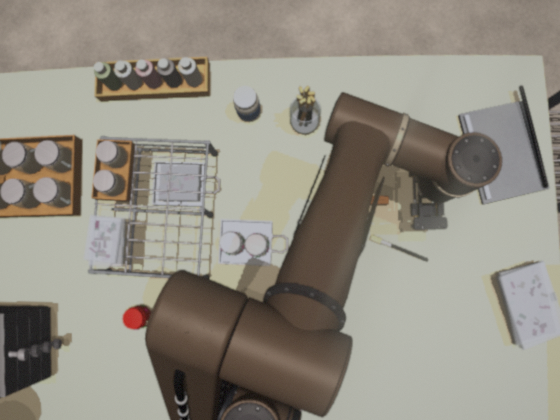

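```bash
python3 -c "
from h import *
d=np.load('pics/side_d.npy'); print(world('side',(221,347),d=d[221,347]))
print(arm.job_done())"
```

```text
[ 0.51883629 -0.31212344  0.03794501]
the job is handed in; nothing more can be done
None
```

I hooked the jar tray's loop, drew the tray out of the rack, unhooked it and laid the hook back on the table. I handed the job in at about 21.6 s; no verdict was given.

**Last checks**
- **Jar tray:** the centre is about 90–97 mm in front of the shelf edge, against the 68 mm needed. It lies flat in both pictures.
- **Jars:** both are standing in the tray.
- **Hook:** it lies at rest with its handle near (0.53, -0.31) and its tip about 160 mm from the loop. The handle's top measured 38 mm high, consistent with lying right way up on the table (36 mm nominal).
- **Everything else:** the flower tray and the bystanders look unmoved in the pictures. I did not measure the flower tray, because the network did not find it.
- **Forces:** the readings taken at the end of each move showed 3–5.5 N during the pull. Nothing suggested the gripper touched the tray or jars.

**Detections that disagreed:** a few stray hits landed on other objects, such as a side-view "jar_tray_mid" near the mug jar. I set them aside because they did not match the pictures. One mid-pull reading put the tray centre about 15 mm nearer the rack than the edge measurement did. Even that reading was clear of the shelf.

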